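Fit up the post feet for tacking

TASK

Fit up these four post feet ready for tacking: stand each of the four cut-offs of steel section upright on the foot plate whose painted outline matches it in shape and colour, squarely inside the outline (the channel with its open side the way the outline shows). Set them down, do not drop them or knock them over, and leave the foot that is already welded where it stands.

Things in the scene. Friction and masses are not known exactly. Their poses are not given: they have to be found in the camera images.
- stub_round: Loose, standing upright, 80 mm tall, bare grey steel with the top 14 mm sprayed yellow. Cut-off of round tube, 48 mm outside diameter, 4 mm wall, about 0.3 kg. Origin at the centre of its underside, z up; its yaw does not matter.
- stub_square: Loose, standing upright, 80 mm tall, bare grey steel with the top 14 mm sprayed blue. Cut-off of square tube, 50 x 50 mm outside, 4 mm wall, about 0.36 kg. Origin at the centre of its underside, z up, x and y along its sides.
- stub_rect: Loose, standing upright, 80 mm tall, bare grey steel with the top 14 mm sprayed red. Cut-off of rectangular tube, 60 mm along its x and 30 mm along its y outside, 4 mm wall, about 0.33 kg. Origin at the centre of its underside, z up.
- stub_channel: Loose, standing upright, 80 mm tall, bare grey steel with the top 14 mm sprayed green. U-channel cut-off, 50 mm along y over its flanges, 38 mm along x; web 5 mm, flanges 7 mm thick, 0.42 kg. Origin at the underside, mid-width on the web's outer face: it extends from x = 0 (web) to x = +38 mm, open side facing +x. z up. Centre of mass near x = 16 mm.
- plate_round: Steel foot plate, 90 x 90 x 8 mm, a bolt hole near each corner, flat on the table, not movable. Origin at the centre of its underside (its top is 8 mm above), z up, x and y along its sides. A yellow paint-pen circle, 49 mm across, is drawn round its centre: the place of the round tube.
- plate_square: Steel foot plate, 90 x 90 x 8 mm, a bolt hole near each corner, flat on the table, not movable. Origin at the centre of its underside (its top is 8 mm above), z up, x and y along its sides. A blue paint-pen square, 52 x 52 mm, sides parallel to the plate's, is drawn round its centre: the place of the square tube.
- plate_rect: Steel foot plate, 90 x 90 x 8 mm, a bolt hole near each corner, flat on the table, not movable. Origin at the centre of its underside (its top is 8 mm above), z up, x and y along its sides. A red paint-pen rectangle, 62 mm along x and 32 mm along y, is drawn round its centre: the place of the rectangular tube, long side along x either way round.
- plate_channel: Steel foot plate, 90 x 90 x 8 mm, a bolt hole near each corner, flat on the table, not movable. Origin at the centre of its underside (its top is 8 mm above), z up, x and y along its sides. A green paint-pen U round its centre, 40 mm along x, 52 mm along y, web at x = -20 mm, open side to +x: the channel goes here with its x along the plate's x, its origin at x = -19 mm, y = 0.
- welded_foot: A finished foot, already welded and still hot: dark round tube 34 mm in diameter and 80 mm tall on a dark 90 x 90 x 8 mm plate, copper-coloured weld bead, no paint; loose, 0.75 kg, 88 mm tall in all. Origin at the centre of its underside. To be left alone.
There are look-alikes about, which are no part of the job. Leave any brown or purple look-alike of the plate_square alone. Leave any pink look-alike of the stub_round alone.

How it is judged:
At the end, for the whole second after the job is handed in: Each cut-off stands released and at rest on its matching plate, upright (0.06 rad), underside on the plate (3 mm), within 10 mm of its outline's place and 0.17 rad of its sides (square: any quarter turn; rectangle: either way; channel: open side as drawn). Welded foot within 15 mm of its start (horizontal distance between stub_round and plate_round below 0.01 m and z of stub_round in the frame of plate_round between 0.005 and 0.011 m and angle between each of stub_round, stub_square, stub_rect, stub_channel's own z axis and vertical below 0.06 rad and linear speed of each of stub_round, stub_square, stub_rect, stub_channel below 0.02 m/s and angular speed of each of stub_round, stub_square, stub_rect, stub_channel below 0.2 rad/s and contact force between the fingers and stub_round below 0.1 N and horizontal distance between stub_square and plate_square below 0.01 m and (angle between the x axis of stub_square and the x axis of plate_square, either way round below 0.17 rad or angle between the x axis of stub_square and the y axis of plate_square, either way round below 0.17 rad) and z of stub_square in the frame of plate_square between 0.005 and 0.011 m and contact force between the fingers and stub_square below 0.1 N and horizontal distance between stub_rect and plate_rect below 0.01 m and angle between the x axis of stub_rect and the x axis of plate_rect, either way round below 0.17 rad and z of stub_rect in the frame of plate_rect between 0.005 and 0.011 m and contact force between the fingers and stub_rect below 0.1 N and x of plate_channel in the frame of stub_channel between 0.009 and 0.029 m and y of plate_channel in the frame of stub_channel between -0.01 and 0.01 m and x of stub_channel in the frame of plate_channel between -0.029 and -0.009 m and y of stub_channel in the frame of plate_channel between -0.01 and 0.01 m and angle between the x axis of stub_channel and the x axis of plate_channel, either way round below 0.17 rad and z of stub_channel in the frame of plate_channel between 0.005 and 0.011 m and contact force between the fingers and stub_channel below 0.1 N and distance of welded_foot from where it was at the start of the episode below 0.015 m); the robot touches nothing.
It fails at once if the round cut-off is dropped or knocked over (moves faster than 0.5 m/s with no finger on it) (linear speed of stub_round above 0.5 m/s and contact force between the fingers and stub_round below 0.05 N).
It fails at once if the square cut-off is dropped or knocked over (moves faster than 0.5 m/s with no finger on it) (linear speed of stub_square above 0.5 m/s and contact force between the fingers and stub_square below 0.05 N).
It fails at once if the rectangular cut-off is dropped or knocked over (moves faster than 0.5 m/s with no finger on it) (linear speed of stub_rect above 0.5 m/s and contact force between the fingers and stub_rect below 0.05 N).
It fails at once if the channel cut-off is dropped or knocked over (moves faster than 0.5 m/s with no finger on it) (linear speed of stub_channel above 0.5 m/s and contact force between the fingers and stub_channel below 0.05 N).
It fails at once if the already welded foot is moved more than 15 mm (distance of welded_foot from where it was at the start of the episode above 0.015 m).
It also fails if it takes over 128 s, if anything falls off the work surface, if the arm or the gripper's body presses on something with over 40 N, if the wrist force passes 120 N, or if a joint passes its speed limit or range.

ROBOT

A 6-joint arm with a two-finger parallel gripper is mounted at the origin on the work surface. World frame = base frame: x ahead of the robot, y to its left, z up, the work surface at z = 0. Lengths are in m, angles in rad, forces in N, time in s.
With the tool pointing down it reaches from about 0.35 to 0.85 m from the base axis. Payload 8.1 kg.
Tool frame: the origin (TCP) lies between the finger pads; the fingertips stand 14 mm ahead of it and the grasp point (between the pads) lies 5 mm behind it; z points along the fingers, y is the line along which they close (so a half turn about z gives the same grasp; the last joint's range is limited). The gripper opens to 93 mm and grips with 3 to 60 N. Pads are 15 mm wide; open, the fingers measure 128 mm over their backs; the gripper's body (75 mm by 188 mm) begins 65 mm behind the grasp point.
Start: joints at [-1.365, 0.13, 1.488, -0, 1.523, -0.085], TCP at [0.172, -0.575, 0.233] pointing down, gripper open.
Joint ranges: [-2.96, 2.96], [-0.89, 2.26], [0.02, 2.5], [-1.34, 4.48], [0, 2.73], [-2.66, 2.66]. Speed limits (rad/s): [2.39, 2.39, 2.79, 3.14, 3.14, 3.14].

INTERFACE

Orientations are given as [roll, pitch, yaw] about the fixed x, y, z axes, in that order (R = Rz(yaw) Ry(pitch) Rx(roll)).
In Python, from plant import env gives the robot as it stands.
- The arm moves only by the tool play_rows, never from a script. Its argument "commands" is a list of rows, each a list of 7 numbers: the shift along the tool's x, y, z in cm, then the turn, a rotation vector about the tool's x, y, z in degrees, then the closure, from 0 (fully open) to 1 (shut). A call has exactly 8 rows; each row shifts and turns the commanded pose from where the row before left it, along the tool's axes as they then stand; what a row does not reach is not made up. A row lasts 1/10 s, in which the tool goes at most 50 mm and 8.59 degrees, less where a joint would pass 70% of its speed; a pose out of reach is approached as far as the arm can. A call is refused whole if a number of a shift passes 5 or a number of a turn 8.59, either way. A call with a gripper value outside its range is refused whole. The fingers move at their own pace and stop on an object; "force" is the grip in N (left out, the last holds). Time passes only in rows, so rows that do not move let the fingers close, or fill a call up. It gives the time, the measured TCP pose, the force, the opening and the grip force at its end, in the units of the state.
- env.get_state(): the state, without advancing time (a new reading comes with each control period).
- env.read_camera(name): name is "scene" or "top"; returns the picture (384x512x3 uint8, blue, green, red); there is no depth.
- env.camera_model(name): a dict with "fovy" (degrees; the focal length in pixels is half the picture's height over the tangent of half this angle, whatever the lens; pixels are square), "cx", "cy" (the principal point, pixels), "eye" and "rotation" of the camera in the world. Camera axes: x right, y up, looking along -z (the intrinsics and any distortion apply to the point x, -y, -z); pixel columns grow to the right and rows downward; lengths in m; the calibration is good to about 2 mm. A picture is of the moment at which its call begins. camera_model takes no time and is no camera call.
- env.sign_off(): hands the job in; it is judged then, once.
The state is a dict: "time_s": time; "qpos": joint angles; "joint_velocities": joint speeds; "joint_efforts": joint torques, N m; "tcp_pos": TCP position; "ee_rot": TCP orientation; "force": force on the tool from outside, world axes, zero at the start; "moment": the same for the moment, N m; "gripper_width": finger opening in m; "finger_force": force on a finger pad.
Only numpy, scipy, OpenCV 4.12 (cv2) and the standard library are available. Lean on these libraries where they do the work, as an engineer would, in place of code of your own. Each camera call takes 0.05 s, during which the arm holds its last target. There are 200 camera calls.

## Working session

There is one attempt and no reset: what is moved stays moved. The work goes in short steps, Python scripts to look and compute and a tool call to move; the robot and the scene stay as the last step left them, time stands still between calls to the robot, and variables do not carry over. Pictures are saved under pics/ and viewed, at most 14 in all, crops included, and the job is handed in when it is done.

Besides the shell and the picture viewer there is one more tool, called after "Call:" as name(argument=value, ...), one argument or row to a line, values as JSON. play_rows: Moves the arm, as the interface text tells. Its arguments: {"type":"object","properties":{"commands":{"type":"array"},"force":{"type":"number"}},"required":["commands"]}

```bash
mkdir -p pics; ls
python3 - <<'E'
from plant import env
import cv2
for n in("scene","top"):
    cv2.imwrite(f"pics/{n}0.png",env.read_camera(n)); print(n,env.camera_model(n))
print(env.get_state())
E
```

```text
pics
scene {'fovy': 52.93196729867819, 'cx': 255.00847856332263, 'cy': 192.1760013242781, 'eye': array([ 1.53364046, -0.01036686,  0.67103875]), 'rotation': array([1.02437621, 0.0175953 , 1.54909881])}
top {'fovy': 55.873070959660105, 'cx': 259.87295680406004, 'cy': 185.8108621880982, 'eye': array([ 3.05572566e-01, -5.35526866e-05,  9.91528723e-01]), 'rotation': array([ 0.20689406, -0.00297752, -1.57570442])}
{'time_s': 0.1, 'qpos': array([-1.36542118e+00,  1.31110585e-01,  1.48916444e+00, -4.00760266e-05,
        1.52297402e+00, -8.54167509e-02]), 'joint_velocities': array([-7.14624860e-04, -9.12666966e-04, -4.24921284e-03, -7.58533948e-05,
       -1.12959183e-03, -4.13808471e-04]), 'joint_efforts': array([ 2.48244491e-03, -5.61338568e+01, -4.93096447e+01,  7.70500372e-02,
        2.91264290e-02, -3.54920940e-05]), 'tcp_pos': array([ 0.17192561, -0.57433685,  0.23168067]), 'ee_rot': array([-3.13993889e+00, -1.01430403e-04,  2.90793763e-01]), 'force': array([ 0.18659334, -0.06440848, -0.02424334]), 'moment': array([-0.01318412, -0.00239795,  0.03872158]), 'finger_force': 0.0, 'gripper_width': 0.09297735857377964}
```

View pics/top0.png

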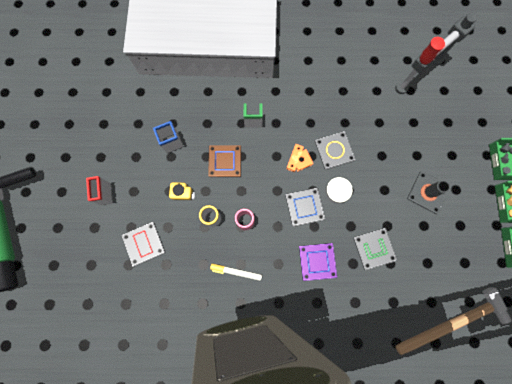

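View pics/scene0.png

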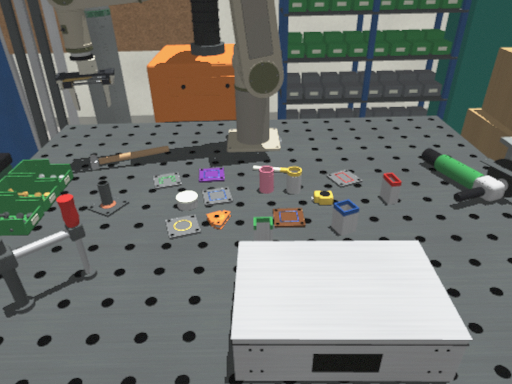

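```bash
cat > h.py <<'E'
import numpy as np, cv2
from scipy.optimize import minimize
from scipy.spatial.transform import Rotation as Ro
from plant import env
class Cam:
    def __init__(s,n):
        m=env.camera_model(n); s.f=192/np.tan(np.radians(m['fovy'])/2); s.c=np.array([m['cx'],m['cy']])
        s.e=m['eye']; s.R=Ro.from_euler('xyz',m['rotation']).as_matrix()
    def proj(s,P):
        q=(np.atleast_2d(P)-s.e)@s.R; return s.c+s.f*np.c_[q[:,0],-q[:,1]]/-q[:,2:]
    def unproj(s,uv,z):
        d=s.R@np.array([(uv[0]-s.c[0])/s.f,-(uv[1]-s.c[1])/s.f,-1]); return s.e+d*(z-s.e[2])/d[2]
def box(x0,x1,y0,y1): return np.array([[x0,y0],[x1,y0],[x1,y1],[x0,y1]])/1e3
def circ(d): a=np.linspace(0,2*np.pi,40); return np.c_[np.cos(a),np.sin(a)]*d/2e3
def hsvmask(img,hue,roi,smin=90,vmin=50):
    u0,u1,v0,v1=roi; c=cv2.resize(img[v0:v1,u0:u1],None,fx=8,fy=8,interpolation=cv2.INTER_LINEAR)
    h=cv2.cvtColor(c,cv2.COLOR_BGR2HSV).astype(int); dh=np.abs((h[...,0]-hue+90)%180-90)
    m=((dh<14)&(h[...,1]>smin)&(h[...,2]>vmin)).astype(np.uint8)
    return m
def fit(cam,m,roi,poly,zs,yaws):
    pts=cv2.findNonZero(m); H=cv2.convexHull(pts); t=np.zeros_like(m); cv2.fillConvexPoly(t,H,1)
    M=cv2.moments(t); uv=np.array([M['m10'],M['m01']])/M['m00']; uv=(uv+.5)/8-.5+[roi[0],roi[2]]
    x0=cam.unproj(uv,np.mean(zs))[:2]
    off=np.array([roi[0],roi[2]])
    def cost(p):
        c,s=np.cos(p[2]),np.sin(p[2]); w=poly@np.array([[c,s],[-s,c]])+p[:2]
        P=np.vstack([np.c_[w,np.full(len(w),z)] for z in zs]); q=(cam.proj(P)-off+.5)*8-.5
        r=np.zeros_like(m); cv2.fillConvexPoly(r,cv2.convexHull((q*16).round().astype(np.int32)),1,shift=4)
        return 1-(r&t).sum()/(r|t).sum()
    best=None
    for y in yaws:
        o=poly.mean(0); o=np.array([np.cos(y)*o[0]-np.sin(y)*o[1],np.sin(y)*o[0]+np.cos(y)*o[1]])
        r=minimize(cost,[*(x0-o),y],method='Nelder-Mead',options=dict(initial_simplex=[[*(x0-o+d[:2]),y+d[2]] for d in np.vstack([np.zeros(3),np.diag([.008,.008,.2])])]))
        if best is None or r.fun<best.fun: best=r
    return best.x,1-best.fun
HUE=dict(round=28,square=110,rect=0,channel=65)
SH=dict(round=circ(48),square=box(-25,25,-25,25),rect=box(-30,30,-15,15),channel=box(0,38,-25,25))
OUT=dict(round=circ(50),square=box(-26.5,26.5,-26.5,26.5),rect=box(-31.5,31.5,-16.5,16.5),channel=box(-20.5,20.5,-26.5,26.5))
Y=np.arange(-1.5,1.6,.25)
E
python3 - <<'E'
from h import *
img=cv2.imread('pics/top0.png'); cam=Cam('top')
R=dict(round=(194,226,200,230),square=(148,184,118,150),rect=(80,108,172,206),channel=(238,270,98,130))
P=dict(round=(318,354,134,166),square=(288,322,190,224),rect=(126,162,226,262),channel=(358,394,232,266))
rows=[]
for n in R:
    m=hsvmask(img,HUE[n],R[n]); x,i=fit(cam,m,R[n],SH[n],(.066,.08),Y if n!='round' else [0]); print('stub',n,x.round(4),round(i,3))
    m2=hsvmask(img,HUE[n],P[n],70); x,i=fit(cam,m2,P[n],OUT[n],(.008,),Y if n!='round' else [0]); print('plate',n,x.round(4),round(i,3))
    t=[]
    for roi,mm in((R[n],m),(P[n],m2)):
        u0,u1,v0,v1=roi; c=cv2.resize(img[v0:v1,u0:u1],(190,190),interpolation=cv2.INTER_CUBIC); t+=[c,cv2.merge([cv2.resize(mm*255,(190,190))]*3)]
    rows.append(np.vstack(t[:3]))
    
cv2.imwrite('pics/c1.png',np.hstack(rows))
for nm,uv,z in(('foot',(432,191),.0),('foottop',(445,187),.088),('pink',(245,218),.08),('boxedge',(137,75),0),('tape',(180,190),.0),('orange',(300,158),0)): print(nm,cam.unproj(uv,z).round(3))
E
```

```text
stub round [0.4244 0.1276 0.0865] 0.935
plate round [ 0.6165 -0.2173  0.0422] 0.853
stub square [0.6443 0.2489 0.3888] 0.941
plate square [ 0.4536 -0.1272  1.8014] 0.89
stub rect [0.494  0.4267 0.1731] 0.945
plate rect [0.3556 0.312  0.3845] 0.868
stub channel [ 0.6883  0.0152 -0.0039] 0.948
plate channel [ 0.3393 -0.3117  0.3022] 0.906
foot [ 0.497 -0.485  0.   ]
foottop [ 0.49  -0.476  0.088]
pink [0.414 0.034 0.08 ]
boxedge [0.853 0.361 0.   ]
tape [0.503 0.219 0.   ]
orange [ 0.594 -0.119  0.   ]
```

View pics/c1.png

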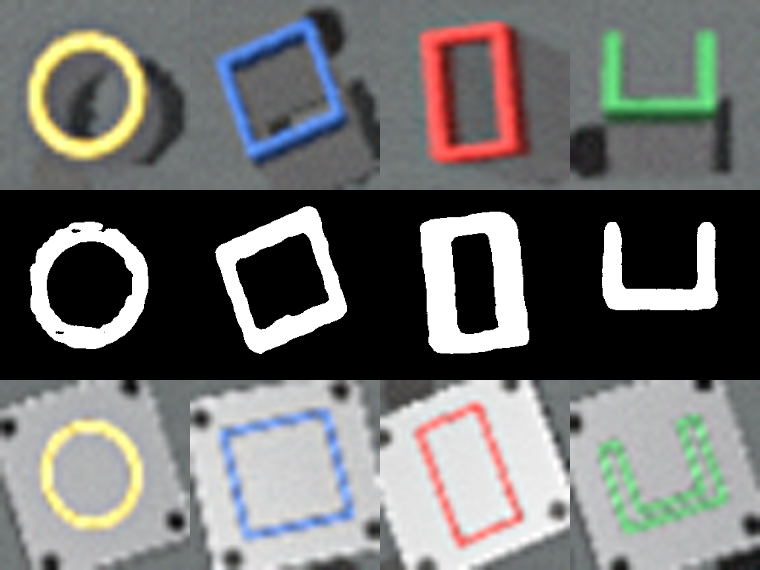

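Top view: the yellow-rimmed round stub is at (209,215); pink at (245,218) is the look-alike. The blue outline on the grey plate is at (305,207); brown (225,160) and purple (318,262) are decoys. The crops confirm both, and the channel's U opens up-left.

```bash
cat > p.py <<'E'
import sys,numpy as np
from plant import env
# usage: p.py "x,y,z,yaw,rows" ...   prints rows from measured pose
s=env.get_state(); p=s['tcp_pos'].copy(); yaw=s['ee_rot'][2]
print('t',round(s['time_s'],2),p.round(4),s['ee_rot'].round(4),'w',round(s['gripper_width'],4),'ff',round(s['finger_force'],1),'F',s['force'].round(1))
out=[]
for a in sys.argv[1:]:
    x,y,z,w,n=map(float,a.split(',')); n=int(n); p0=p.copy(); y0=yaw; T=np.array([x,y,z])
    for k in range(1,n+1):
        t=k/n; e=t if n<4 else .5*t+.5*t*t*(3-2*t)
        d=p0+(T-p0)*e-p; c,q=np.cos(yaw),np.sin(yaw)
        l=np.round(100*np.array([c*d[0]+q*d[1],q*d[0]-c*d[1],-d[2]]),1)
        r=np.round(np.degrees(-((y0+(w-y0)*e)-yaw)),1)
        out.append([*l,0,0,r]); l=l/100
        p+=[c*l[0]+q*l[1],q*l[0]-c*l[1],-l[2]]; yaw-=np.radians(r)
for i,o in enumerate(out):
    print(*['%g'%(v+0) for v in o],sep=','); 
    if i%8==7: print()
E
python3 p.py 0.42,-0.1,0.2,0.7,14 0.424,0.128,0.15,0.9,10
```

```text
t 0.1 [ 0.1719 -0.5743  0.2317] [-3.1399e+00 -1.0000e-04  2.9080e-01] w 0.093 ff 0.0 F [ 0.2 -0.1 -0. ]
1.6,-1.6,0.1,0,0,-1
2.1,-2.2,0.2,0,0,-1.3
2.6,-2.4,0.2,0,0,-1.6
3.1,-2.7,0.3,0,0,-1.8
3.3,-2.9,0.2,0,0,-1.9
3.7,-2.8,0.3,0,0,-2
3.8,-2.8,0.3,0,0,-2.1
4,-2.7,0.3,0,0,-2.1

3.9,-2.5,0.2,0,0,-2
3.9,-2.2,0.3,0,0,-2
3.5,-1.9,0.2,0,0,-1.7
3.3,-1.5,0.3,0,0,-1.6
2.7,-1.3,0.1,0,0,-1.3
2.1,-0.9,0.2,0,0,-1
1,-1.1,0.3,0,0,-0.7
1.3,-1.5,0.5,0,0,-1

1.6,-1.8,0.5,0,0,-1.3
1.9,-1.9,0.6,0,0,-1.3
2,-2,0.6,0,0,-1.5
2.1,-1.9,0.6,0,0,-1.4
2,-1.8,0.6,0,0,-1.3
1.8,-1.6,0.5,0,0,-1.3
1.6,-1.3,0.5,0,0,-1
1.1,-0.9,0.3,0,0,-0.7
```

Call:
play_rows(
  commands=[
    [1.6,-1.6,0.1,0,0,-1,0],
    [2.1,-2.2,0.2,0,0,-1.3,0],
    [2.6,-2.4,0.2,0,0,-1.6,0],
    [3.1,-2.7,0.3,0,0,-1.8,0],
    [3.3,-2.9,0.2,0,0,-1.9,0],
    [3.7,-2.8,0.3,0,0,-2,0],
    [3.8,-2.8,0.3,0,0,-2.1,0],
    [4,-2.7,0.3,0,0,-2.1,0],
  ],
  force=40,
)

```text
time_s: 0.9
tcp_pos: [0.3185, -0.2937, 0.2132]
ee_rot: [-3.141, -0.0, 0.532]
force: [1.4, -0.2, -0.5]
gripper_width: 0.0932
finger_force: 0.0
```

Call:
play_rows(
  commands=[
    [3.9,-2.5,0.2,0,0,-2,0],
    [3.9,-2.2,0.3,0,0,-2,0],
    [3.5,-1.9,0.2,0,0,-1.7,0],
    [3.3,-1.5,0.3,0,0,-1.6,0],
    [2.7,-1.3,0.1,0,0,-1.3,0],
    [2.1,-0.9,0.2,0,0,-1,0],
    [1,-1.1,0.3,0,0,-0.7,0],
    [1.3,-1.5,0.5,0,0,-1,0],
  ],
)

```text
time_s: 1.7
tcp_pos: [0.4209, -0.0651, 0.1924]
ee_rot: [-3.142, 0.0, 0.73]
force: [0.3, 0.0, -0.2]
gripper_width: 0.093
finger_force: 0.0
```

Call:
play_rows(
  commands=[
    [1.6,-1.8,0.5,0,0,-1.3,0],
    [1.9,-1.9,0.6,0,0,-1.3,0],
    [2,-2,0.6,0,0,-1.5,0],
    [2.1,-1.9,0.6,0,0,-1.4,0],
    [2,-1.8,0.6,0,0,-1.3,0],
    [1.8,-1.6,0.5,0,0,-1.3,0],
    [1.6,-1.3,0.5,0,0,-1,0],
    [1.1,-0.9,0.3,0,0,-0.7,0],
  ],
)

```text
time_s: 2.5
tcp_pos: [0.4229, 0.1287, 0.1498]
ee_rot: [-3.141, 0.001, 0.902]
force: [0.3, -0.3, 0.1]
gripper_width: 0.0933
finger_force: 0.0
```

```bash
python3 p.py 0.424,0.128,0.1,0.9,3 0.424,0.128,0.05,0.9,5
```

```text
t 2.5 [0.4229 0.1287 0.1498] [-3.1407e+00  8.0000e-04  9.0160e-01] w 0.0933 ff 0.0 F [ 0.3 -0.3  0.1]
0,0,1.7,0,0,0
0,0.1,1.6,0,0,0.1
0,0,1.7,0,0,0
0,0,0.8,0,0,0
0,0,1.1,0,0,0
0,0,1.2,0,0,0
0,0,1.1,0,0,0
0,0,0.8,0,0,0
```

Call:
play_rows(
  commands=[
    [0,0,1.7,0,0,0,0],
    [0,0.1,1.6,0,0,0,0],
    [0,0,1.7,0,0,0,0],
    [0,0,1,0,0,0,0],
    [0,0,1,0,0,0,0],
    [0,0,1,0,0,0,0],
    [0,0,1,0,0,0,0],
    [0,0,1,0,0,0,0.3],
  ],
)

```text
time_s: 3.3
tcp_pos: [0.4246, 0.1269, 0.0501]
ee_rot: [3.141, -0.0, 0.9]
force: [0.5, 0.4, -0.4]
gripper_width: 0.0889
finger_force: 0.0
```

Call:
play_rows(
  commands=[
    [0,0,0,0,0,0,0.4],
    [0,0,0,0,0,0,0.5],
    [0,0,0,0,0,0,0.6],
    [0,0,0,0,0,0,0.7],
    [0,0,0,0,0,0,1],
    [0,0,0,0,0,0,1],
    [0,0,0,0,0,0,1],
    [0,0,0,0,0,0,1],
  ],
)

```text
time_s: 4.1
tcp_pos: [0.4246, 0.1271, 0.051]
ee_rot: [3.141, -0.001, 0.9]
force: [-2.0, 1.7, 5.1]
gripper_width: 0.0471
finger_force: 40.0
```

```bash
python3 p.py 0.424,0.128,0.17,0.9,8 0.6165,-0.2173,0.17,0.9,16
```

```text
t 4.1 [0.4246 0.1271 0.051 ] [ 3.1414e+00 -6.0000e-04  8.9990e-01] w 0.0471 ff 40.0 F [-2.   1.7  5.1]
0,0,-1,0,0,0
0,0,-1.4,0,0,0
0,0,-1.7,0,0,0
0,-0.1,-1.8,0,0,0
0,0,-1.9,0,0,0
0,0,-1.7,0,0,0
0,0,-1.4,0,0,0
0,0,-1,0,0,0

-0.6,1.3,0,0,0,0
-0.7,1.8,0,0,0,0
-0.8,2,0,0,0,0
-1,2.3,0,0,0,0
-1,2.5,0,0,0,0
-1.1,2.7,0,0,0,0
-1.2,2.8,0,0,0,0
-1.1,2.9,0,0,0,0

-1.2,2.8,0,0,0,0
-1.1,2.8,0,0,0,0
-1.1,2.7,0,0,0,0
-1.1,2.5,0,0,0,0
-0.9,2.3,0,0,0,0
-0.9,2.1,0,0,0,0
-0.7,1.7,0,0,0,0
-0.5,1.3,0,0,0,0
```

Call:
play_rows(
  commands=[
    [0,0,-1,0,0,0,1],
    [0,0,-1.4,0,0,0,1],
    [0,0,-1.7,0,0,0,1],
    [0,-0.1,-1.8,0,0,0,1],
    [0,0,-1.9,0,0,0,1],
    [0,0,-1.7,0,0,0,1],
    [0,0,-1.4,0,0,0,1],
    [0,0,-1,0,0,0,1],
  ],
)

```text
time_s: 4.9
tcp_pos: [0.4237, 0.1274, 0.1708]
ee_rot: [3.141, -0.0, 0.9]
force: [0.1, 0.5, -3.5]
gripper_width: 0.0468
finger_force: 40.0
```

Call:
play_rows(
  commands=[
    [-0.6,1.3,0,0,0,0,1],
    [-0.7,1.8,0,0,0,0,1],
    [-0.8,2,0,0,0,0,1],
    [-1,2.3,0,0,0,0,1],
    [-1,2.5,0,0,0,0,1],
    [-1.1,2.7,0,0,0,0,1],
    [-1.2,2.8,0,0,0,0,1],
    [-1.1,2.9,0,0,0,0,1],
  ],
)

```text
time_s: 5.7
tcp_pos: [0.5203, -0.0461, 0.1692]
ee_rot: [-3.141, 0.001, 0.9]
force: [1.2, 0.5, -3.9]
gripper_width: 0.0469
finger_force: 40.0
```

Call:
play_rows(
  commands=[
    [-1.2,2.8,0,0,0,0,1],
    [-1.1,2.8,0,0,0,0,1],
    [-1.1,2.7,0,0,0,0,1],
    [-1.1,2.5,0,0,0,0,1],
    [-0.9,2.3,0,0,0,0,1],
    [-0.9,2.1,0,0,0,0,1],
    [-0.7,1.7,0,0,0,0,1],
    [-0.5,1.3,0,0,0,0,1],
  ],
)

```text
time_s: 6.5
tcp_pos: [0.6161, -0.2181, 0.1687]
ee_rot: [-3.14, 0.001, 0.899]
force: [0.2, -0.2, -2.1]
gripper_width: 0.047
finger_force: 40.0
```

```bash
python3 p.py 0.6165,-0.2173,0.08,0.9,8 0.6165,-0.2173,0.059,0.9,7
```

```text
t 6.5 [ 0.6161 -0.2181  0.1687] [-3.1401e+00  6.0000e-04  8.9910e-01] w 0.047 ff 40.0 F [ 0.2 -0.2 -2.1]
0,0,0.7,0,0,0
0,0,1.1,0,0,0
0,0,1.3,0,0,0
0,0,1.3,0,0,0
0.1,0,1.4,0,0,0
0,0,1.3,0,0,0
0,0,1,0,0,0
0,0,0.8,0,0,0

0,0,0.2,0,0,0
0,0,0.3,0,0,0
0,0,0.4,0,0,0
0,0,0.3,0,0,0
0,0,0.4,0,0,0
0,0,0.3,0,0,0
0,0,0.2,0,0,0
```

Call:
play_rows(
  commands=[
    [0,0,0.8,0,0,0,1],
    [0,0,1.2,0,0,0,1],
    [0,0,1.5,0,0,0,1],
    [0.1,0,1.6,0,0,0,1],
    [0,0,1.5,0,0,0,1],
    [0,0,1.4,0,0,0,1],
    [0,0,1.2,0,0,0,1],
    [0,0,1,0,0,0,1],
  ],
)

```text
time_s: 7.3
tcp_pos: [0.6165, -0.2159, 0.0663]
ee_rot: [-3.141, 0.0, 0.9]
force: [-0.2, -0.1, -3.1]
gripper_width: 0.0471
finger_force: 40.0
```

Call:
play_rows(
  commands=[
    [0,0,0.3,0,0,0,1],
    [0,0,0.2,0,0,0,1],
    [0,0,0.1,0,0,0,1],
    [0,0,0,0,0,0,1],
    [0,0,0,0,0,0,1],
    [0,0,0,0,0,0,1],
    [0,0,0,0,0,0,1],
    [0,0,0,0,0,0,1],
  ],
)

```text
time_s: 8.1
tcp_pos: [0.6169, -0.2161, 0.0618]
ee_rot: [3.141, -0.0, 0.9]
force: [0.2, -0.8, -2.2]
gripper_width: 0.0469
finger_force: 40.0
```

Call:
play_rows(
  commands=[
    [0,0,0.1,0,0,0,1],
    [0,0,0,0,0,0,1],
    [0,0,0.1,0,0,0,1],
    [0,0,0,0,0,0,1],
    [0,0,0.1,0,0,0,1],
    [0,0,0,0,0,0,1],
    [0,0,0,0,0,0,1],
    [0,0,0,0,0,0,1],
  ],
)

```text
time_s: 8.9
tcp_pos: [0.617, -0.2162, 0.0591]
ee_rot: [3.141, -0.0, 0.9]
force: [-2.6, 1.1, 4.7]
gripper_width: 0.0468
finger_force: 40.0
```

Call:
play_rows(
  commands=[
    [0,0,0,0,0,0,0.48],
    [0,0,0,0,0,0,0.46],
    [0,0,0,0,0,0,0.44],
    [0,0,0,0,0,0,0.4],
    [0,0,0,0,0,0,0.3],
    [0,0,0,0,0,0,0.2],
    [0,0,0,0,0,0,0.1],
    [0,0,0,0,0,0,0],
  ],
)

```text
time_s: 9.7
tcp_pos: [0.6169, -0.2161, 0.0587]
ee_rot: [3.142, -0.0, 0.9]
force: [-0.4, 0.1, 0.1]
gripper_width: 0.0831
finger_force: 0.0
```

```bash
python3 p.py 0.617,-0.216,0.17,0.9,8 0.6443,0.2489,0.16,0.389,16
```

```text
t 9.7 [ 0.6169 -0.2161  0.0587] [ 3.1415 -0.      0.8999] w 0.0831 ff 0.0 F [-0.4  0.1  0.1]
0,0,-0.9,0,0,0
0,0,-1.4,0,0,0
0,0,-1.5,0,0,0
0,0,-1.8,0,0,0
0,0,-1.7,0,0,0
0,0,-1.6,0,0,0
0,0,-1.3,0,0,0
0,0,-0.9,0,0,0

1.4,-1,0,0,0,1.1
1.8,-1.3,0.1,0,0,1.4
2,-1.6,0,0,0,1.6
2.3,-1.8,0.1,0,0,1.8
2.5,-2.1,0.1,0,0,2.1
2.5,-2.4,0,0,0,2.1
2.5,-2.5,0.1,0,0,2.3
2.4,-2.7,0.1,0,0,2.2

2.4,-2.7,0.1,0,0,2.3
2.2,-2.8,0,0,0,2.3
2,-2.8,0.1,0,0,2.1
1.7,-2.7,0.1,0,0,2
1.6,-2.5,0,0,0,1.9
1.3,-2.3,0.1,0,0,1.6
1,-1.9,0,0,0,1.4
0.8,-1.5,0.1,0,0,1.1
```

Call:
play_rows(
  commands=[
    [0,0,-0.9,0,0,0,0],
    [0,0,-1.4,0,0,0,0],
    [0,0,-1.5,0,0,0,0],
    [0,0,-1.8,0,0,0,0],
    [0,0,-1.7,0,0,0,0],
    [0,0,-1.6,0,0,0,0],
    [0,0,-1.3,0,0,0,0],
    [0,0,-0.9,0,0,0,0],
  ],
)

```text
time_s: 10.5
tcp_pos: [0.6174, -0.2163, 0.1716]
ee_rot: [3.14, -0.0, 0.9]
force: [0.5, -0.4, 0.4]
gripper_width: 0.0931
finger_force: 0.0
```

Call:
play_rows(
  commands=[
    [1.4,-1,0,0,0,1.1,0],
    [1.8,-1.3,0.1,0,0,1.4,0],
    [2,-1.6,0,0,0,1.6,0],
    [2.3,-1.8,0.1,0,0,1.8,0],
    [2.5,-2.1,0.1,0,0,2.1,0],
    [2.5,-2.4,0,0,0,2.1,0],
    [2.5,-2.5,0.1,0,0,2.3,0],
    [2.4,-2.7,0.1,0,0,2.2,0],
  ],
)

```text
time_s: 11.3
tcp_pos: [0.63, 0.0178, 0.1645]
ee_rot: [-3.141, 0.0, 0.643]
force: [-0.0, 0.2, -0.3]
gripper_width: 0.0927
finger_force: 0.0
```

Call:
play_rows(
  commands=[
    [2.4,-2.7,0.1,0,0,2.3,0],
    [2.2,-2.8,0,0,0,2.3,0],
    [2,-2.8,0.1,0,0,2.1,0],
    [1.7,-2.7,0.1,0,0,2,0],
    [1.6,-2.5,0,0,0,1.9,0],
    [1.3,-2.3,0.1,0,0,1.6,0],
    [1,-1.9,0,0,0,1.4,0],
    [0.8,-1.5,0.1,0,0,1.1,0],
  ],
)

```text
time_s: 12.1
tcp_pos: [0.6441, 0.2502, 0.1594]
ee_rot: [-3.141, 0.001, 0.389]
force: [0.4, 0.1, 0.2]
gripper_width: 0.093
finger_force: 0.0
```

```bash
python3 p.py 0.6443,0.2489,0.05,0.389,8
python3 - <<'E'
from h import *
img=env.read_camera('top'); cv2.imwrite('pics/top1.png',img); cam=Cam('top')
roi=(300,362,120,172); u0,u1,v0,v1=roi
cv2.imwrite('pics/c2.png',cv2.resize(img[v0:v1,u0:u1],None,fx=6,fy=6,interpolation=cv2.INTER_CUBIC))
E
```

```text
t 12.1 [0.6441 0.2502 0.1594] [-3.1413e+00  8.0000e-04  3.8850e-01] w 0.093 ff 0.0 F [0.4 0.1 0.2]
0,0,0.9,0,0,0
0,0,1.3,0,0,0
0,0,1.6,0,0,0
0,0.1,1.7,0,0,0
0,0,1.7,0,0,0
0,0,1.5,0,0,0
0,0,1.3,0,0,0
0,0,0.9,0,0,0
```

View pics/c2.png

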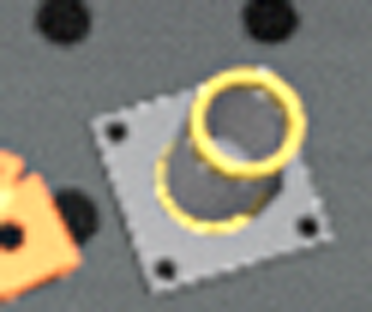

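The round tube stands upright inside its circle (its rim is at about crop (248,122), with the circle around its foot at (215,180)). Next is the square tube.

Call:
play_rows(
  commands=[
    [0,0,0.9,0,0,0,0],
    [0,0,1.3,0,0,0,0],
    [0,0,1.6,0,0,0,0],
    [0,0.1,1.7,0,0,0,0],
    [0,0,1.7,0,0,0,0],
    [0,0,1.5,0,0,0,0],
    [0,0,1.3,0,0,0,0],
    [0,0,0.9,0,0,0,0.3],
  ],
)

```text
time_s: 12.95
tcp_pos: [0.6443, 0.2474, 0.0487]
ee_rot: [-3.141, 0.002, 0.388]
force: [-0.0, 0.2, 0.2]
gripper_width: 0.0885
finger_force: 0.0
```

Call:
play_rows(
  commands=[
    [0,0,0,0,0,0,0.4],
    [0,0,0,0,0,0,0.45],
    [0,0,0,0,0,0,0.5],
    [0,0,0,0,0,0,0.6],
    [0,0,0,0,0,0,1],
    [0,0,0,0,0,0,1],
    [0,0,0,0,0,0,1],
    [0,0,0,0,0,0,1],
  ],
)

```text
time_s: 13.75
tcp_pos: [0.6455, 0.2482, 0.0517]
ee_rot: [-3.141, -0.002, 0.389]
force: [-1.2, 2.3, 5.5]
gripper_width: 0.0498
finger_force: 40.0
```

```bash
python3 - <<'E'
from h import *
img=cv2.imread('pics/top1.png'); cam=Cam('top'); roi=(325,355,128,152)
x,i=fit(cam,hsvmask(img,28,roi),roi,SH['round'],(.074,.088),[0]); print(x,i)
E
python3 p.py 0.6443,0.2489,0.17,0.389,8 0.4536,-0.1272,0.17,0.231,16
```

```text
[ 0.61842669 -0.21669456  0.12062404] 0.7927494523431124
t 13.75 [0.6455 0.2482 0.0517] [-3.1414e+00 -1.6000e-03  3.8870e-01] w 0.0498 ff 40.0 F [-1.2  2.3  5.5]
0,0,-1,0,0,0
0,0,-1.4,0,0,0
0,0,-1.7,0,0,0
0,-0.1,-1.8,0,0,0
-0.1,0,-1.8,0,0,0
0,0,-1.7,0,0,0
0,0,-1.4,0,0,0
0,0,-1,0,0,0

-1.2,1,0,0,0,0.3
-1.5,1.3,0,0,0,0.5
-1.7,1.6,0,0,0,0.5
-2,1.8,0,0,0,0.5
-2.1,2,0,0,0,0.7
-2.3,2.1,0,0,0,0.6
-2.3,2.2,0,0,0,0.7
-2.4,2.3,0,0,0,0.7

-2.3,2.4,0,0,0,0.7
-2.2,2.3,0,0,0,0.7
-2.1,2.2,0,0,0,0.7
-2,2.2,0,0,0,0.6
-1.8,2,0,0,0,0.6
-1.5,1.7,0,0,0,0.5
-1.3,1.5,0,0,0,0.4
-1,1.2,0,0,0,0.3
```

Call:
play_rows(
  commands=[
    [0,0,-1,0,0,0,1],
    [0,0,-1.4,0,0,0,1],
    [0,0,-1.7,0,0,0,1],
    [0,-0.1,-1.8,0,0,0,1],
    [-0.1,0,-1.8,0,0,0,1],
    [0,0,-1.7,0,0,0,1],
    [0,0,-1.4,0,0,0,1],
    [0,0,-1,0,0,0,1],
  ],
)

```text
time_s: 14.55
tcp_pos: [0.6442, 0.2484, 0.1709]
ee_rot: [3.141, -0.002, 0.389]
force: [-0.1, -0.6, -4.1]
gripper_width: 0.0496
finger_force: 40.0
```

Call:
play_rows(
  commands=[
    [-1.2,1,0,0,0,0.3,1],
    [-1.5,1.3,0,0,0,0.5,1],
    [-1.7,1.6,0,0,0,0.5,1],
    [-2,1.8,0,0,0,0.5,1],
    [-2.1,2,0,0,0,0.7,1],
    [-2.3,2.1,0,0,0,0.6,1],
    [-2.3,2.2,0,0,0,0.7,1],
    [-2.4,2.3,0,0,0,0.7,1],
  ],
)

```text
time_s: 15.35
tcp_pos: [0.547, 0.0594, 0.1686]
ee_rot: [-3.142, 0.0, 0.31]
force: [0.4, -1.0, -3.0]
gripper_width: 0.0501
finger_force: 40.0
```

Call:
play_rows(
  commands=[
    [-2.3,2.4,0,0,0,0.7,1],
    [-2.2,2.3,0,0,0,0.7,1],
    [-2.1,2.2,0,0,0,0.7,1],
    [-2,2.2,0,0,0,0.6,1],
    [-1.8,2,0,0,0,0.6,1],
    [-1.5,1.7,0,0,0,0.5,1],
    [-1.3,1.5,0,0,0,0.4,1],
    [-1,1.2,0,0,0,0.3,1],
  ],
)

```text
time_s: 16.15
tcp_pos: [0.4526, -0.1285, 0.1688]
ee_rot: [3.141, 0.0, 0.23]
force: [-0.0, 0.1, -3.2]
gripper_width: 0.05
finger_force: 40.0
```

```bash
python3 p.py 0.4536,-0.1272,0.068,0.231,8
```

```text
t 16.15 [ 0.4526 -0.1285  0.1688] [3.1415e+00 2.0000e-04 2.3040e-01] w 0.05 ff 40.0 F [-0.   0.1 -3.2]
0,0,0.8,0,0,0
0,0,1.2,0,0,0
0,0,1.5,0,0,0
0.1,-0.1,1.5,0,0,0
0,0,1.6,0,0,0
0,0,1.4,0,0,0
0,0,1.2,0,0,0
0,0,0.9,0,0,0
```

Call:
play_rows(
  commands=[
    [0,0,0.8,0,0,0,1],
    [0,0,1.2,0,0,0,1],
    [0,0,1.5,0,0,0,1],
    [0.1,-0.1,1.6,0,0,0,1],
    [0,0,1.6,0,0,0,1],
    [0,0,1.5,0,0,0,1],
    [0,0,1.2,0,0,0,1],
    [0,0,1,0,0,0,1],
  ],
)

```text
time_s: 16.95
tcp_pos: [0.4536, -0.1254, 0.063]
ee_rot: [-3.14, 0.001, 0.232]
force: [-0.3, -0.6, -4.0]
gripper_width: 0.0497
finger_force: 40.0
```

Call:
play_rows(
  commands=[
    [0,0,0.2,0,0,0,1],
    [0,0,0.1,0,0,0,1],
    [0,0,0.1,0,0,0,1],
    [0,0,0.1,0,0,0,1],
    [0,0,0,0,0,0,1],
    [0,0,0,0,0,0,1],
    [0,0,0,0,0,0,1],
    [0,0,0,0,0,0,1],
  ],
)

```text
time_s: 17.75
tcp_pos: [0.4541, -0.1264, 0.0598]
ee_rot: [3.141, -0.0, 0.231]
force: [0.3, 0.2, -1.9]
gripper_width: 0.0495
finger_force: 40.0
```

Call:
play_rows(
  commands=[
    [0,0,0.1,0,0,0,1],
    [0,0,0,0,0,0,1],
    [0,0,0,0,0,0,1],
    [0,0,0,0,0,0,1],
    [0,0,0,0,0,0,1],
    [0,0,0,0,0,0,1],
    [0,0,0,0,0,0,1],
    [0,0,0,0,0,0,1],
  ],
)

```text
time_s: 18.55
tcp_pos: [0.4543, -0.1264, 0.0596]
ee_rot: [3.141, -0.0, 0.232]
force: [-3.7, 1.9, 7.2]
gripper_width: 0.0499
finger_force: 40.0
```

Contact. Release, rise and go to the rectangle.

Call:
play_rows(
  commands=[
    [0,0,0,0,0,0,0.46],
    [0,0,0,0,0,0,0.44],
    [0,0,0,0,0,0,0.42],
    [0,0,0,0,0,0,0.38],
    [0,0,0,0,0,0,0.3],
    [0,0,0,0,0,0,0.2],
    [0,0,0,0,0,0,0.1],
    [0,0,0,0,0,0,0],
  ],
)

```text
time_s: 19.35
tcp_pos: [0.4541, -0.1263, 0.0586]
ee_rot: [-3.142, 0.0, 0.231]
force: [-1.1, -0.0, 0.3]
gripper_width: 0.0846
finger_force: 0.0
```

Call:
play_rows(
  commands=[
    [0,0,-0.9,0,0,0,0],
    [0,0,-1.4,0,0,0,0],
    [0,0,-1.5,0,0,0,0],
    [0,0,-1.8,0,0,0,0],
    [0,0,-1.7,0,0,0,0],
    [0,0,-1.6,0,0,0,0],
    [0,0,-1.3,0,0,0,0],
    [0,0,-0.9,0,0,0,0],
  ],
)

```text
time_s: 20.15
tcp_pos: [0.4547, -0.1265, 0.1718]
ee_rot: [3.14, -0.002, 0.231]
force: [0.1, -0.5, 1.0]
gripper_width: 0.0931
finger_force: 0.0
```

```bash
python3 p.py 0.494,0.4267,0.16,0.173,24
```

```text
t 20.15 [ 0.4547 -0.1265  0.1718] [ 3.1403e+00 -1.9000e-03  2.3150e-01] w 0.0931 ff 0.0 F [ 0.1 -0.5  1. ]
0.4,-1.2,0,0,0,0.1
0.4,-1.5,0.1,0,0,0.1
0.6,-1.7,0,0,0,0.1
0.6,-2,0,0,0,0.1
0.6,-2.1,0.1,0,0,0.1
0.7,-2.3,0,0,0,0.2
0.7,-2.4,0.1,0,0,0.1
0.8,-2.5,0,0,0,0.2

0.7,-2.7,0.1,0,0,0.2
0.8,-2.7,0.1,0,0,0.1
0.8,-2.7,0,0,0,0.2
0.8,-2.8,0.1,0,0,0.2
0.8,-2.8,0,0,0,0.1
0.7,-2.7,0.1,0,0,0.2
0.8,-2.7,0.1,0,0,0.2
0.7,-2.7,0,0,0,0.2

0.7,-2.5,0.1,0,0,0.1
0.6,-2.5,0,0,0,0.2
0.6,-2.3,0.1,0,0,0.1
0.6,-2.1,0,0,0,0.1
0.5,-2,0.1,0,0,0.2
0.4,-1.7,0,0,0,0.1
0.4,-1.5,0,0,0,0.1
0.3,-1.3,0.1,0,0,0.1
```

Call:
play_rows(
  commands=[
    [0.4,-1.2,0,0,0,0.1,0],
    [0.4,-1.5,0.1,0,0,0.1,0],
    [0.6,-1.7,0,0,0,0.1,0],
    [0.6,-2,0,0,0,0.1,0],
    [0.6,-2.1,0.1,0,0,0.1,0],
    [0.7,-2.3,0,0,0,0.2,0],
    [0.7,-2.4,0.1,0,0,0.1,0],
    [0.8,-2.5,0,0,0,0.2,0],
  ],
)

```text
time_s: 20.95
tcp_pos: [0.4651, 0.0392, 0.1656]
ee_rot: [-3.141, 0.002, 0.214]
force: [-0.1, 0.5, 0.4]
gripper_width: 0.093
finger_force: 0.0
```

Call:
play_rows(
  commands=[
    [0.7,-2.7,0.1,0,0,0.2,0],
    [0.8,-2.7,0.1,0,0,0.1,0],
    [0.8,-2.7,0,0,0,0.2,0],
    [0.8,-2.8,0.1,0,0,0.2,0],
    [0.8,-2.8,0,0,0,0.1,0],
    [0.7,-2.7,0.1,0,0,0.2,0],
    [0.8,-2.7,0.1,0,0,0.2,0],
    [0.7,-2.7,0,0,0,0.2,0],
  ],
)

```text
time_s: 21.75
tcp_pos: [0.4803, 0.265, 0.1604]
ee_rot: [3.141, 0.002, 0.19]
force: [1.1, 0.2, 0.5]
gripper_width: 0.0931
finger_force: 0.0
```

Call:
play_rows(
  commands=[
    [0.7,-2.5,0.1,0,0,0.1,0],
    [0.6,-2.5,0,0,0,0.2,0],
    [0.6,-2.3,0.1,0,0,0.1,0],
    [0.6,-2.1,0,0,0,0.1,0],
    [0.5,-2,0.1,0,0,0.2,0],
    [0.4,-1.7,0,0,0,0.1,0],
    [0.4,-1.5,0,0,0,0.1,0],
    [0.3,-1.3,0.1,0,0,0.1,0],
  ],
)

```text
time_s: 22.55
tcp_pos: [0.4919, 0.4284, 0.1565]
ee_rot: [3.141, 0.002, 0.173]
force: [0.9, -0.3, 0.3]
gripper_width: 0.0929
finger_force: 0.0
```

```bash
python3 p.py 0.494,0.4267,0.05,0.173,8
python3 - <<'E'
from h import *
img=env.read_camera('top'); cv2.imwrite('pics/top2.png',img); cam=Cam('top')
roi=(282,336,176,236); u0,u1,v0,v1=roi
cv2.imwrite('pics/c3.png',cv2.resize(img[v0:v1,u0:u1],None,fx=6,fy=6,interpolation=cv2.INTER_CUBIC))
E
```

```text
t 22.55 [0.4919 0.4284 0.1565] [3.1411e+00 1.6000e-03 1.7260e-01] w 0.0929 ff 0.0 F [ 0.9 -0.3  0.3]
0,0,0.9,0,0,0
0,0,1.3,0,0,0
0.1,0.1,1.5,0,0,0
0,0,1.6,0,0,0
0,0,1.7,0,0,0
0,0.1,1.5,0,0,0
0.1,0,1.3,0,0,0
0,0,0.9,0,0,0
```

View pics/c3.png

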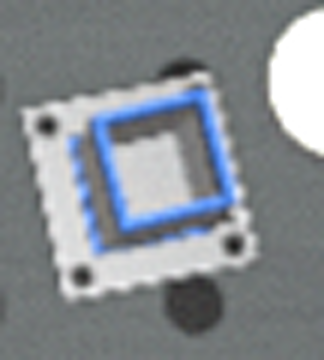

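The square tube stands upright and square inside its blue outline (top rim at about crop (165,160)). Next is the rectangle.

Call:
play_rows(
  commands=[
    [0,0,0.9,0,0,0,0],
    [0,0,1.3,0,0,0,0],
    [0.1,0.1,1.5,0,0,0,0],
    [0,0,1.6,0,0,0,0],
    [0,0,1.7,0,0,0,0],
    [0,0,1.5,0,0,0,0],
    [0.1,0,1.3,0,0,0,0],
    [0,0,0.9,0,0,0,0.3],
  ],
)

```text
time_s: 23.4
tcp_pos: [0.4948, 0.426, 0.0488]
ee_rot: [3.141, 0.001, 0.172]
force: [-0.8, -0.1, -0.2]
gripper_width: 0.0886
finger_force: 0.0
```

Call:
play_rows(
  commands=[
    [0,0,0,0,0,0,0.4],
    [0,0,0,0,0,0,0.5],
    [0,0,0,0,0,0,0.6],
    [0,0,0,0,0,0,0.65],
    [0,0,0,0,0,0,0.7],
    [0,0,0,0,0,0,1],
    [0,0,0,0,0,0,1],
    [0,0,0,0,0,0,1],
  ],
)

```text
time_s: 24.2
tcp_pos: [0.4952, 0.4265, 0.0507]
ee_rot: [-3.141, -0.0, 0.172]
force: [-0.4, 0.6, -0.5]
gripper_width: 0.0298
finger_force: 39.9
```

```bash
python3 - <<'E'
from h import *
img=cv2.imread('pics/top2.png'); cam=Cam('top'); roi=(296,324,188,217)
x,i=fit(cam,hsvmask(img,110,roi),roi,SH['square'],(.074,.088),Y); print(x,i)
E
python3 p.py 0.494,0.4267,0.17,0.173,8 0.3556,0.312,0.17,0.384,8 0.3556,0.312,0.064,0.384,8
```

```text
[ 0.45174185 -0.127419    0.21225092] 0.7898758923017684
t 24.2 [0.4952 0.4265 0.0507] [-3.1415e+00 -1.0000e-04  1.7220e-01] w 0.0298 ff 39.9 F [-0.4  0.6 -0.5]
0,0,-1,0,0,0
0,0,-1.4,0,0,0
0,0,-1.7,0,0,0
-0.1,0,-1.9,0,0,0
0,0,-1.8,0,0,0
0,0,-1.7,0,0,0
0,0,-1.4,0,0,0
0,0,-1,0,0,0

-1.3,0.7,0,0,0,-1
-1.9,1.1,0,0,0,-1.5
-2.3,1.1,0,0,0,-1.7
-2.5,1.2,0,0,0,-1.9
-2.5,1.1,0,0,0,-1.8
-2.4,1,0,0,0,-1.8
-2,0.7,0,0,0,-1.4
-1.4,0.5,0,0,0,-1

0,0,0.9,0,0,0
0,0,1.2,0,0,0
0,0,1.6,0,0,0
0,0,1.6,0,0,0
0,0,1.6,0,0,0
0,0,1.5,0,0,0
0,0,1.3,0,0,0
0,0,0.9,0,0,0
```

Call:
play_rows(
  commands=[
    [0,0,-1,0,0,0,1],
    [0,0,-1.4,0,0,0,1],
    [0,0,-1.7,0,0,0,1],
    [-0.1,0,-1.9,0,0,0,1],
    [0,0,-1.8,0,0,0,1],
    [0,0,-1.7,0,0,0,1],
    [0,0,-1.4,0,0,0,1],
    [0,0,-1,0,0,0,1],
  ],
)

```text
time_s: 25.0
tcp_pos: [0.4947, 0.4266, 0.1719]
ee_rot: [-3.141, -0.002, 0.172]
force: [0.4, -0.5, -3.9]
gripper_width: 0.0296
finger_force: 39.9
```

Call:
play_rows(
  commands=[
    [-1.3,0.7,0,0,0,-1,1],
    [-1.9,1.1,0,0,0,-1.5,1],
    [-2.3,1.1,0,0,0,-1.7,1],
    [-2.5,1.2,0,0,0,-1.9,1],
    [-2.5,1.1,0,0,0,-1.8,1],
    [-2.4,1,0,0,0,-1.8,1],
    [-2,0.7,0,0,0,-1.4,1],
    [-1.4,0.5,0,0,0,-1,1],
  ],
)

```text
time_s: 25.8
tcp_pos: [0.3547, 0.3112, 0.1696]
ee_rot: [3.141, 0.001, 0.384]
force: [0.4, 0.3, -3.2]
gripper_width: 0.0304
finger_force: 39.9
```

```bash
python3 p.py 0.3556,0.312,0.064,0.384,8
```

```text
t 25.8 [0.3547 0.3112 0.1696] [3.1414e+00 8.0000e-04 3.8430e-01] w 0.0304 ff 39.9 F [ 0.4  0.3 -3.2]
0,0,0.9,0,0,0
0,0,1.2,0,0,0
0,0,1.5,0,0,0
0.1,0,1.7,0,0,0
0,0,1.6,0,0,0
0,0,1.5,0,0,0
0,0,1.3,0,0,0
0,0,0.9,0,0,0
```

Call:
play_rows(
  commands=[
    [0,0,0.9,0,0,0,1],
    [0,0,1.2,0,0,0,1],
    [0,0,1.5,0,0,0,1],
    [0.1,0,1.7,0,0,0,1],
    [0,0,1.6,0,0,0,1],
    [0,0,1.5,0,0,0,1],
    [0,0,1.3,0,0,0,1],
    [0,0,0.9,0,0,0,1],
  ],
)

```text
time_s: 26.6
tcp_pos: [0.3565, 0.3122, 0.0616]
ee_rot: [3.141, 0.002, 0.383]
force: [0.1, -0.3, -3.8]
gripper_width: 0.0296
finger_force: 39.9
```

Call:
play_rows(
  commands=[
    [0,0,0.1,0,0,0,1],
    [0,0,0.1,0,0,0,1],
    [0,0,0.1,0,0,0,1],
    [0,0,0,0,0,0,1],
    [0,0,0.1,0,0,0,1],
    [0,0,0,0,0,0,1],
    [0,0,0,0,0,0,1],
    [0,0,0,0,0,0,1],
  ],
)

```text
time_s: 27.4
tcp_pos: [0.3569, 0.3125, 0.0598]
ee_rot: [-3.142, -0.0, 0.383]
force: [-0.9, -0.1, -3.7]
gripper_width: 0.0301
finger_force: 39.9
```

Call:
play_rows(
  commands=[
    [0,0,0.1,0,0,0,1],
    [0,0,0,0,0,0,1],
    [0,0,0,0,0,0,1],
    [0,0,0.1,0,0,0,1],
    [0,0,0,0,0,0,1],
    [0,0,0,0,0,0,1],
    [0,0,0,0,0,0,1],
    [0,0,0,0,0,0,1],
  ],
)

```text
time_s: 28.2
tcp_pos: [0.3571, 0.3127, 0.0587]
ee_rot: [3.142, -0.0, 0.383]
force: [-3.6, -1.7, 8.0]
gripper_width: 0.0301
finger_force: 39.9
```

Call:
play_rows(
  commands=[
    [0,0,0,0,0,0,0.66],
    [0,0,0,0,0,0,0.64],
    [0,0,0,0,0,0,0.6],
    [0,0,0,0,0,0,0.5],
    [0,0,0,0,0,0,0.4],
    [0,0,0,0,0,0,0.3],
    [0,0,0,0,0,0,0.2],
    [0,0,0,0,0,0,0],
  ],
)

```text
time_s: 29.0
tcp_pos: [0.3569, 0.3125, 0.0576]
ee_rot: [-3.142, -0.0, 0.383]
force: [-0.4, 0.9, -0.1]
gripper_width: 0.0726
finger_force: 0.0
```

Call:
play_rows(
  commands=[
    [0,0,-0.9,0,0,0,0],
    [0,0,-1.4,0,0,0,0],
    [0,0,-1.5,0,0,0,0],
    [0,0,-1.8,0,0,0,0],
    [0,0,-1.7,0,0,0,0],
    [0,0,-1.6,0,0,0,0],
    [0,0,-1.3,0,0,0,0],
    [0,0,-0.9,0,0,0,0],
  ],
)

```text
time_s: 29.8
tcp_pos: [0.3575, 0.3129, 0.1708]
ee_rot: [-3.141, -0.002, 0.383]
force: [0.4, 0.2, 0.1]
gripper_width: 0.0929
finger_force: 0.0
```

```bash
python3 p.py 0.7053,0.0152,0.16,0,24
```

```text
t 29.8 [0.3575 0.3129 0.1708] [-3.141e+00 -2.300e-03  3.833e-01] w 0.0929 ff 0.0 F [0.4 0.2 0.1]
0.5,0.9,0,0,0,0.5
0.6,1.2,0.1,0,0,0.6
0.7,1.3,0,0,0,0.7
0.8,1.4,0,0,0,0.8
0.9,1.6,0.1,0,0,0.9
1.1,1.7,0,0,0,1
1.1,1.8,0.1,0,0,1
1.1,1.8,0,0,0,1

1.3,1.9,0.1,0,0,1.1
1.3,1.9,0,0,0,1.1
1.4,1.9,0.1,0,0,1.1
1.5,1.9,0,0,0,1.2
1.5,1.8,0.1,0,0,1.1
1.5,1.9,0.1,0,0,1.2
1.5,1.7,0,0,0,1.1
1.5,1.7,0.1,0,0,1.1

1.5,1.6,0,0,0,1
1.4,1.5,0.1,0,0,1
1.4,1.4,0,0,0,0.9
1.3,1.3,0.1,0,0,0.9
1.2,1.1,0,0,0,0.8
1.1,1,0,0,0,0.7
1,0.9,0.1,0,0,0.6
0.8,0.7,0,0,0,0.6
```

Call:
play_rows(
  commands=[
    [0.5,0.9,0,0,0,0.5,0],
    [0.6,1.2,0.1,0,0,0.6,0],
    [0.7,1.3,0,0,0,0.7,0],
    [0.8,1.4,0,0,0,0.8,0],
    [0.9,1.6,0.1,0,0,0.9,0],
    [1.1,1.7,0,0,0,1,0],
    [1.1,1.8,0.1,0,0,1,0],
    [1.1,1.8,0,0,0,1,0],
  ],
)

```text
time_s: 30.6
tcp_pos: [0.4603, 0.2223, 0.1643]
ee_rot: [3.141, 0.002, 0.268]
force: [1.0, 0.8, -0.1]
gripper_width: 0.0933
finger_force: 0.0
```

Call:
play_rows(
  commands=[
    [1.3,1.9,0.1,0,0,1.1,0],
    [1.3,1.9,0,0,0,1.1,0],
    [1.4,1.9,0.1,0,0,1.1,0],
    [1.5,1.9,0,0,0,1.2,0],
    [1.5,1.8,0.1,0,0,1.1,0],
    [1.5,1.9,0.1,0,0,1.2,0],
    [1.5,1.7,0,0,0,1.1,0],
    [1.5,1.7,0.1,0,0,1.1,0],
  ],
)

```text
time_s: 31.4
tcp_pos: [0.6024, 0.1007, 0.1592]
ee_rot: [3.141, 0.002, 0.11]
force: [1.2, 1.0, 0.0]
gripper_width: 0.0931
finger_force: 0.0
```

Call:
play_rows(
  commands=[
    [1.5,1.6,0,0,0,1,0],
    [1.4,1.5,0.1,0,0,1,0],
    [1.4,1.4,0,0,0,0.9,0],
    [1.3,1.3,0.1,0,0,0.9,0],
    [1.2,1.1,0,0,0,0.8,0],
    [1.1,1,0,0,0,0.7,0],
    [1,0.9,0.1,0,0,0.6,0],
    [0.8,0.7,0,0,0,0.6,0],
  ],
)

```text
time_s: 32.2
tcp_pos: [0.7047, 0.0121, 0.1557]
ee_rot: [3.141, 0.002, -0.003]
force: [0.4, 0.0, -0.9]
gripper_width: 0.0931
finger_force: 0.0
```

```bash
python3 p.py 0.7053,0.0152,0.05,0,8
python3 - <<'E'
from h import *
img=env.read_camera('top'); cv2.imwrite('pics/top3.png',img); cam=Cam('top')
roi=(115,170,220,268); u0,u1,v0,v1=roi
cv2.imwrite('pics/c4.png',cv2.resize(img[v0:v1,u0:u1],None,fx=6,fy=6,interpolation=cv2.INTER_CUBIC))
E
```

```text
t 32.2 [0.7047 0.0121 0.1557] [ 3.1414e+00  2.4000e-03 -3.2000e-03] w 0.0931 ff 0.0 F [ 0.4  0.  -0.9]
0,0,0.9,0,0,0
0,-0.1,1.2,0,0,0
0,0,1.6,0,0,-0.1
0,-0.1,1.6,0,0,0
0,0,1.6,0,0,0
0,0,1.5,0,0,0
0.1,-0.1,1.3,0,0,-0.1
0,0,0.9,0,0,0
```

View pics/c4.png

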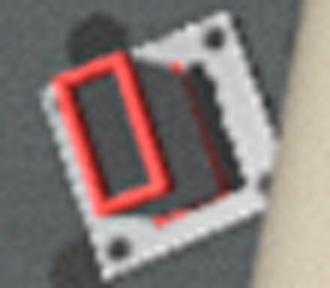

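The rectangular tube stands upright in the red outline (top rim at about crop (110,130)). Next is the channel.

Call:
play_rows(
  commands=[
    [0,0,0.9,0,0,0,0],
    [0,-0.1,1.2,0,0,0,0],
    [0,0,1.6,0,0,-0.2,0],
    [0,-0.1,1.6,0,0,0,0],
    [0,0,1.6,0,0,0,0],
    [0,0,1.5,0,0,0,0],
    [0.1,-0.1,1.3,0,0,0,0],
    [0,0,0.9,0,0,0,0.3],
  ],
)

```text
time_s: 33.05
tcp_pos: [0.7052, 0.0177, 0.0498]
ee_rot: [-3.141, 0.001, 0.003]
force: [-0.2, 0.4, -0.1]
gripper_width: 0.0885
finger_force: 0.0
```

Call:
play_rows(
  commands=[
    [0,0,0,0,0,0,0.4],
    [0,0,0,0,0,0,0.45],
    [0,0,0,0,0,0,0.5],
    [0,0,0,0,0,0,0.6],
    [0,0,0,0,0,0,1],
    [0,0,0,0,0,0,1],
    [0,0,0,0,0,0,1],
    [0,0,0,0,0,0,1],
  ],
)

```text
time_s: 33.85
tcp_pos: [0.7064, 0.0171, 0.0526]
ee_rot: [3.141, -0.002, 0.003]
force: [0.5, -2.5, 6.0]
gripper_width: 0.0498
finger_force: 40.0
```

```bash
python3 - <<'E'
from h import *
img=cv2.imread('pics/top3.png'); cam=Cam('top'); roi=(121,144,226,258)
x,i=fit(cam,hsvmask(img,0,roi),roi,SH['rect'],(.074,.088),Y); print(x,i)
E
python3 p.py 0.705,0.0155,0.17,0,8 0.337,-0.3123,0.17,0.302,24
```

```text
[0.35602747 0.31127376 0.3805045 ] 0.7503406560537074
t 33.85 [0.7064 0.0171 0.0526] [ 3.1412e+00 -1.5000e-03  2.6000e-03] w 0.0498 ff 40.0 F [ 0.5 -2.5  6. ]
0,0,-1,0,0,0
0,0,-1.4,0,0,0
0,0.1,-1.7,0,0,0.1
-0.1,0,-1.8,0,0,0
0,0,-1.8,0,0,0
0,0,-1.7,0,0,0
0,0,-1.4,0,0,0
0,0.1,-0.9,0,0,0.1

-0.9,0.8,0,0,0,-0.4
-1,0.9,0,0,0,-0.5
-1.2,1,0,0,0,-0.6
-1.4,1.2,0,0,0,-0.6
-1.5,1.2,0,0,0,-0.7
-1.6,1.4,0,0,0,-0.7
-1.8,1.3,0,0,0,-0.8
-1.9,1.5,0,0,0,-0.8

-1.9,1.4,0,0,0,-0.9
-2.1,1.5,0,0,0,-0.9
-2,1.4,0,0,0,-0.9
-2.2,1.5,0,0,0,-0.9
-2.1,1.4,0,0,0,-0.9
-2.2,1.3,0,0,0,-0.9
-2.1,1.3,0,0,0,-0.9
-2.1,1.2,0,0,0,-0.8

-2.1,1.2,0,0,0,-0.8
-1.9,1.1,0,0,0,-0.8
-1.9,0.9,0,0,0,-0.8
-1.8,0.9,0,0,0,-0.7
-1.6,0.8,0,0,0,-0.6
-1.4,0.7,0,0,0,-0.6
-1.3,0.6,0,0,0,-0.4
-1,0.5,0,0,0,-0.5
```

Call:
play_rows(
  commands=[
    [0,0,-1,0,0,0,1],
    [0,0,-1.4,0,0,0,1],
    [0,0.1,-1.7,0,0,0.1,1],
    [-0.1,0,-1.8,0,0,0,1],
    [0,0,-1.8,0,0,0,1],
    [0,0,-1.7,0,0,0,1],
    [0,0,-1.4,0,0,0,1],
    [0,0.1,-0.9,0,0,0.1,1],
  ],
)

```text
time_s: 34.65
tcp_pos: [0.7054, 0.0156, 0.1711]
ee_rot: [-3.142, -0.002, -0.001]
force: [0.6, 1.0, -3.9]
gripper_width: 0.0501
finger_force: 40.0
```

Call:
play_rows(
  commands=[
    [-0.9,0.8,0,0,0,-0.4,1],
    [-1,0.9,0,0,0,-0.5,1],
    [-1.2,1,0,0,0,-0.6,1],
    [-1.4,1.2,0,0,0,-0.6,1],
    [-1.5,1.2,0,0,0,-0.7,1],
    [-1.6,1.4,0,0,0,-0.7,1],
    [-1.8,1.3,0,0,0,-0.8,1],
    [-1.9,1.5,0,0,0,-0.8,1],
  ],
)

```text
time_s: 35.45
tcp_pos: [0.5945, -0.0822, 0.1685]
ee_rot: [-3.141, 0.001, 0.089]
force: [0.3, -0.1, -3.0]
gripper_width: 0.0499
finger_force: 40.0
```

Call:
play_rows(
  commands=[
    [-1.9,1.4,0,0,0,-0.9,1],
    [-2.1,1.5,0,0,0,-0.9,1],
    [-2,1.4,0,0,0,-0.9,1],
    [-2.2,1.5,0,0,0,-0.9,1],
    [-2.1,1.4,0,0,0,-0.9,1],
    [-2.2,1.3,0,0,0,-0.9,1],
    [-2.1,1.3,0,0,0,-0.9,1],
    [-2.1,1.2,0,0,0,-0.8,1],
  ],
)

```text
time_s: 36.25
tcp_pos: [0.4447, -0.2152, 0.1687]
ee_rot: [-3.141, 0.0, 0.213]
force: [0.8, -0.7, -3.3]
gripper_width: 0.0502
finger_force: 40.0
```

Call:
play_rows(
  commands=[
    [-2.1,1.2,0,0,0,-0.8,1],
    [-1.9,1.1,0,0,0,-0.8,1],
    [-1.9,0.9,0,0,0,-0.8,1],
    [-1.8,0.9,0,0,0,-0.7,1],
    [-1.6,0.8,0,0,0,-0.6,1],
    [-1.4,0.7,0,0,0,-0.6,1],
    [-1.3,0.6,0,0,0,-0.4,1],
    [-1,0.5,0,0,0,-0.5,1],
  ],
)

```text
time_s: 37.05
tcp_pos: [0.3356, -0.3123, 0.1688]
ee_rot: [-3.141, 0.0, 0.303]
force: [0.4, -0.6, -4.8]
gripper_width: 0.0499
finger_force: 40.0
```

```bash
python3 p.py 0.337,-0.3123,0.064,0.302,8
```

```text
t 37.05 [ 0.3356 -0.3123  0.1688] [-3.1415e+00  2.0000e-04  3.0270e-01] w 0.0499 ff 40.0 F [ 0.4 -0.6 -4.8]
0,0,0.9,0,0,0
0,0,1.2,0,0,0
0,0,1.5,0,0,0
0.1,0,1.6,0,0,0
0,0,1.7,0,0,0
0,0,1.4,0,0,0
0,0,1.3,0,0,0
0,0,0.9,0,0,0
```

Call:
play_rows(
  commands=[
    [0,0,0.9,0,0,0,1],
    [0,0,1.2,0,0,0,1],
    [0,0,1.5,0,0,0,1],
    [0.1,0,1.6,0,0,0,1],
    [0,0,1.7,0,0,0,1],
    [0,0,1.4,0,0,0,1],
    [0,0,1.3,0,0,0,1],
    [0,0,0.7,0,0,0,1],
  ],
)

```text
time_s: 37.85
tcp_pos: [0.3369, -0.3106, 0.0638]
ee_rot: [-3.14, 0.001, 0.303]
force: [-0.5, -0.2, -4.5]
gripper_width: 0.0493
finger_force: 40.0
```

Call:
play_rows(
  commands=[
    [0,0,0.1,0,0,0,1],
    [0,0,0.1,0,0,0,1],
    [0,0,0.1,0,0,0,1],
    [0,0,0.1,0,0,0,1],
    [0,0,0,0,0,0,1],
    [0,0,0,0,0,0,1],
    [0,0,0,0,0,0,1],
    [0,0,0,0,0,0,1],
  ],
)

```text
time_s: 38.65
tcp_pos: [0.3374, -0.3116, 0.0617]
ee_rot: [3.141, -0.0, 0.303]
force: [0.8, -0.2, -3.5]
gripper_width: 0.0497
finger_force: 40.0
```

Call:
play_rows(
  commands=[
    [0,0,0.1,0,0,0,1],
    [0,0,0,0,0,0,1],
    [0,0,0,0,0,0,1],
    [0,0,0.1,0,0,0,1],
    [0,0,0,0,0,0,1],
    [0,0,0,0,0,0,1],
    [0,0,0,0,0,0,1],
    [0,0,0,0,0,0,1],
  ],
)

```text
time_s: 39.45
tcp_pos: [0.3374, -0.3116, 0.0605]
ee_rot: [-3.141, 0.0, 0.303]
force: [-3.8, 3.7, 7.2]
gripper_width: 0.05
finger_force: 40.0
```

Call:
play_rows(
  commands=[
    [0,0,0,0,0,0,0.46],
    [0,0,0,0,0,0,0.44],
    [0,0,0,0,0,0,0.42],
    [0,0,0,0,0,0,0.38],
    [0,0,0,0,0,0,0.3],
    [0,0,0,0,0,0,0.2],
    [0,0,0,0,0,0,0.1],
    [0,0,0,0,0,0,0],
  ],
)

```text
time_s: 40.25
tcp_pos: [0.3373, -0.3115, 0.0596]
ee_rot: [-3.141, 0.0, 0.303]
force: [0.9, -0.7, 0.3]
gripper_width: 0.0847
finger_force: 0.0
```

Call:
play_rows(
  commands=[
    [0,0,-0.9,0,0,0,0],
    [0,0,-1.4,0,0,0,0],
    [0,0,-1.5,0,0,0,0],
    [0,0,-1.8,0,0,0,0],
    [0,0,-1.7,0,0,0,0],
    [0,0,-1.6,0,0,0,0],
    [0,0,-1.3,0,0,0,0],
    [0,0,-0.9,0,0,0,0],
  ],
)

```text
time_s: 41.05
tcp_pos: [0.3378, -0.3121, 0.1728]
ee_rot: [3.139, -0.001, 0.303]
force: [-0.5, 1.3, -0.4]
gripper_width: 0.0932
finger_force: 0.0
```

Call:
play_rows(
  commands=[
    [-0.5,1,-1,0,0,0,0],
    [-0.5,2,-1,0,0,0,0],
    [-1,3,-1,0,0,0,0],
    [-1,3,-1,0,0,0,0],
    [-1,3,-1,0,0,0,0],
    [-1,3,-1,0,0,0,0],
    [-1,2,-1,0,0,0,0],
    [0,1,0,0,0,0,0],
  ],
)

```text
time_s: 41.85
tcp_pos: [0.3329, -0.5042, 0.2417]
ee_rot: [3.14, 0.0, 0.301]
force: [0.4, 0.7, 0.1]
gripper_width: 0.0927
finger_force: 0.0
```

```bash
python3 p.py
python3 - <<'E'
from h import *
img=env.read_camera('top'); cv2.imwrite('pics/top4.png',img); cam=Cam('top')
cv2.imwrite('pics/c5.png',cv2.resize(img[120:320,100:480],None,fx=2,fy=2,interpolation=cv2.INTER_CUBIC))
roi=(362,402,225,258)
x,i=fit(cam,hsvmask(img,65,roi),roi,SH['channel'],(.074,.088),Y); print(x,i)
E
```

```text
t 41.85 [ 0.3329 -0.5042  0.2417] [3.1398e+00 2.0000e-04 3.0090e-01] w 0.0927 ff 0.0 F [0.4 0.7 0.1]
[ 0.32057132 -0.31411166  0.24729924] 0.6689024752181397
```

View pics/c5.png

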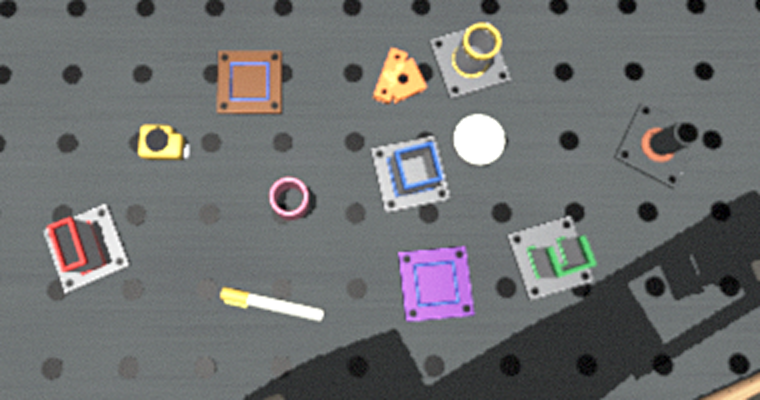

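All four cut-offs stand upright in their outlines: round (480,45), square (415,165), rectangle (68,243) and channel (570,255), with the channel opening up-left as drawn. The welded foot at (670,145) has not moved.

```bash
python3 -c "
from plant import env
print(env.sign_off())"
```

```text
the job is handed in; nothing more can be done
None
```

I stood all four cut-offs upright and released on their matching plates, measured by the top camera within about 4 mm and 0.06 rad of their places, left the welded foot alone, and handed the job in at about 42 s; the sign-off returned no verdict.

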